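# Load the die tray of a jeweller's bench press

### The job

Pull the press's die tray right out to its stop, slide the loose die block in it up flush against the fixed die block so that no gap is left, and lay every copper blank that is on the bench flat in the die cavity that matches its outline and size. With all of that in place and the tray still out, push the tray fully home with everything still seated, and leave the tools and pots around where they are.

Things in the scene. Friction and masses are not known exactly. Their poses are not given: they have to be found in the camera images.
- tray (a joint): slide of the press's die tray, in m: 0 fully home (pushed in), 0.170 out at its stop; it starts home, within 4 mm. It grows as the tray comes towards the robot along the press's own -x. About 3 N of friction plus 8 N per m/s, no spring or catch: it stays where it is left.
- press: squat grey steel bench press fixed to the bench, 178 mm deep (x), 333 mm wide (y), top plate 115 mm above the bench, a round ram housing (100 mm across, 30 mm high) on top, 30 mm behind its centre. Origin: centre of its underside, at bench height. The tray slides out of its open front, to its -x. The slot above the tray ends at 98 mm.
- tray_handle (a point): middle of the tray's handle, a level dark steel bar 12 mm thick and 120 mm long (along the press's y), 75 mm above the bench, 40 mm in front of the tray's steel front panel (12 mm thick, 333 mm wide, upper edge 94 mm above the bench); moves with the tray; axes as the press's
- cavity_oblong (a point): centre of the mouth (at the die's top) of the rectangular cavity in the fixed die for the oblong, its long side along this point's x; 7 mm deep, straight-sided, 2.5 mm larger than the blank all round, so a seated blank stands 9 mm proud; axes as the press's
- cavity_small_disc (a point): centre of the mouth of the round cavity in the fixed die for the small disc; 7 mm deep, straight-sided, 2.5 mm larger than the blank all round, so a seated blank stands 9 mm proud; axes as the press's
- cavity_bar (a point): centre of the mouth of the narrow rectangular cavity in the fixed die for the bar, its long side along this point's x; 7 mm deep, straight-sided, 2.5 mm larger than the blank all round, so a seated blank stands 9 mm proud; axes as the press's
- fixed_die_edge (a point): middle of the top edge of the fixed die's side that faces the loose die. The fixed die is a grey block 156 mm (x) by 140 mm (y) by 24 mm in the tray's +y half, its top 54 mm above the bench, level with the upper edges of the tray's low steel side and back walls; axes as the press's
- loose_die: loose grey die block, 156 mm (x) by 112 mm (y) by 24 mm, 0.45 kg, lying on the tray's floor with 2 mm play at its front and back, so that it slides only along the press's y (some 4 to 10 N); 19 to 31 mm short of the fixed die (which is on its +y side) at the start. It has a round and a square cavity and a steel grip knob. Origin: centre of its underside, z up, axes as the press's.
- loose_die_edge (a point): middle of the top edge of the loose die's +y side, which is to meet the fixed die's edge
- loose_die_knob (a point): point on the axis of the loose die's upright grip knob (16 mm across, 24 mm high, standing on the die's top near its -y edge), 16 mm above the die's top, which is 70 mm above the bench
- cavity_large_disc (a point): centre of the mouth of the round cavity in the loose die for the large disc; 7 mm deep, straight-sided, 2.5 mm larger than the blank all round, so a seated blank stands 9 mm proud; axes as the loose die's
- cavity_square (a point): centre of the mouth of the square cavity in the loose die for the square, sides along its x and y; 7 mm deep, straight-sided, 2.5 mm larger than the blank all round, so a seated blank stands 9 mm proud; axes as the loose die's
- large_disc: loose solid copper blank, round, 64 mm across, 16 mm thick, lying flat at the start; its origin is the centre of its underside, z up. It belongs in the cavity named for it. Absent in some runs.
- small_disc: loose solid copper blank, round, 50 mm across, 16 mm thick, lying flat at the start; its origin is the centre of its underside, z up. It belongs in the cavity named for it. Absent in some runs.
- square: loose solid copper blank, square, 58 x 58 mm, 16 mm thick, lying flat at the start; its origin is the centre of its underside, z up; x and y square to its sides. It belongs in the cavity named for it. Absent in some runs.
- oblong: loose solid copper blank, rectangular, 70 mm (its x) by 46 mm (its y), 16 mm thick, lying flat at the start; its origin is the centre of its underside, z up. It belongs in the cavity named for it. Absent in some runs.
- bar: loose solid copper blank, rectangular, 70 mm (its x) by 26 mm (its y), 16 mm thick, lying flat at the start; its origin is the centre of its underside, z up. It belongs in the cavity named for it. Absent in some runs.
- hammer: bystander, to be left alone: ball-peen style hand hammer lying flat, handle about 250 mm long; origin at its underside
- doming_block: bystander, to be left alone: steel doming block, a 55 x 55 mm block 40 mm high with dark round dishes on top; origin at its underside
- jar: bystander, to be left alone: lidded glass jar, 68 mm across, 90 mm high; origin at its underside
- pot: bystander, to be left alone: open terracotta pot, 72 mm across, 70 mm high; origin at its underside
- mandrel: bystander, to be left alone: ring mandrel lying flat: wooden grip 100 mm long with a steel rod 22 mm thick, 270 mm long in all; origin at its underside
- anvil: bystander, to be left alone: small steel bench anvil, 110 mm long, 64 mm high; origin at its underside
- oil: bystander, to be left alone: amber glass bottle, 56 mm across, 130 mm high; origin at its underside

How it is judged (in metres and radians):
On the way, in this order (a step that is already met when the one before it is completed fails the run):
1. the tray is pulled out to its stop (within 8 mm) (value of joint tray above 0.162 m), for 0.2 s.
2. with the tray still out, the loose die is flush against the fixed die and every blank lies seated in its own cavity (value of joint tray above 0.14 m and y of fixed_die_edge in the frame of loose_die_edge below 0.003 m and angle between loose_die's own z axis and vertical below 0.04 rad and horizontal distance between large_disc and cavity_large_disc below 0.0045 m and z of large_disc in the frame of cavity_large_disc below -0.0045 m and angle between each of large_disc, square, small_disc, oblong, bar's own z axis and vertical below 0.06 rad and horizontal distance between square and cavity_square below 0.0045 m and z of square in the frame of cavity_square below -0.0045 m and horizontal distance between small_disc and cavity_small_disc below 0.0045 m and z of small_disc in the frame of cavity_small_disc below -0.0045 m and horizontal distance between oblong and cavity_oblong below 0.0045 m and z of oblong in the frame of cavity_oblong below -0.0045 m and horizontal distance between bar and cavity_bar below 0.0045 m and z of bar in the frame of cavity_bar below -0.0045 m), for 0.2 s.
At the end, for the whole second after the job is handed in: The tray is fully home (within 8 mm), the loose die is flush against the fixed die (gap under 3 mm), and every blank present lies at rest and flat (within 0.06 rad) in its own cavity, within 4.5 mm of its centre and at least 4.5 mm of the 7 mm deep (value of joint tray below 0.008 m and y of fixed_die_edge in the frame of loose_die_edge below 0.003 m and angle between loose_die's own z axis and vertical below 0.04 rad and horizontal distance between large_disc and cavity_large_disc below 0.0045 m and z of large_disc in the frame of cavity_large_disc below -0.0045 m and angle between each of large_disc, square, small_disc, oblong, bar's own z axis and vertical below 0.06 rad and horizontal distance between square and cavity_square below 0.0045 m and z of square in the frame of cavity_square below -0.0045 m and horizontal distance between small_disc and cavity_small_disc below 0.0045 m and z of small_disc in the frame of cavity_small_disc below -0.0045 m and horizontal distance between oblong and cavity_oblong below 0.0045 m and z of oblong in the frame of cavity_oblong below -0.0045 m and horizontal distance between bar and cavity_bar below 0.0045 m and z of bar in the frame of cavity_bar below -0.0045 m and linear speed of each of large_disc, square, small_disc, oblong, bar, loose_die below 0.02 m/s); the robot touches nothing.
It fails at once if a bystander was pushed or knocked more than 70 mm from its place (distance of any of hammer, doming_block, jar, pot, mandrel, anvil, oil from where it was at the start of the episode above 0.07 m).
Of large_disc, square, small_disc, oblong, bar only 3 to 5 are there at a start; the rules pass over those that are not, and their reading is None.
At some moment in a run one of large_disc, square, small_disc, oblong, bar may be knocked a few centimetres aside while the robot is not near it.
Once in a run the grip may slacken for a moment while it holds something.
It also fails if it takes over 210 s, if anything falls off the work surface, if the arm or the gripper's body presses on something with over 40 N, if the wrist force passes 120 N, or if a joint passes its speed limit or range.

### The arm

A 6-joint arm with a two-finger parallel gripper is mounted at the origin on the work surface. World frame = base frame: x ahead of the robot, y to its left, z up, the work surface at z = 0. Lengths are in mm, angles in rad, forces in N, time in s.
With the tool pointing down it reaches from about 275 to 1000 mm from the base axis. Payload 8.4 kg.
Tool frame: the origin (TCP) lies between the finger pads; the fingertips stand 17 mm ahead of it and the grasp point (between the pads) lies 2 mm behind it; z points along the fingers, y is the line along which they close (so a half turn about z gives the same grasp; the last joint's range is limited). The gripper opens to 85 mm and grips with 20 to 120 N. Pads are 22 mm wide; open, the fingers measure 114 mm over their backs; the gripper's body (76 mm by 85 mm) begins 54 mm behind the grasp point. The pads swing forward as they close: fully open they stand 13 mm farther back than shut.
Start: joints at [1.154, 0.353, 1.633, -0, 1.155, -0.002], TCP at [251.878, 572.001, 248.281] pointing down, gripper open.
Joint ranges: [-2.63, 2.63], [-0.92, 2.1], [0.06, 2.66], [-1.3, 4.44], [0, 2.69], [-3.02, 3.02]. Speed limits (rad/s): [2.22, 2.22, 2.79, 3.14, 3.14, 3.14].

### API

Orientations are given as [roll, pitch, yaw] about the fixed x, y, z axes, in that order (R = Rz(yaw) Ry(pitch) Rx(roll)).
In Python, from rig import sense, grab_frame, sign_off gives the robot as it stands. The module is installed in compiled form; this text tells all that it offers.
- The arm moves only by the tool send_rows, never from a script. Its argument "moves" is a list that holds one entry, the list of rows, each a list of 7 numbers: the shift along the world's x, y, z in m, then the turn, a rotation vector about the world's x, y, z in rad, then the opening, from -1 (shut) to 1 (fully open). In form: [[[dx, dy, dz, rx, ry, rz, jaw], ...]]. A call has 1 to 10 rows; each row shifts and turns the commanded pose from where the row before left it; what a row does not reach is not made up. A row lasts 1/10 s, in which the tool goes at most 50 mm and 8.59 degrees, less where a joint would pass 70% of its speed; a pose out of reach is approached as far as the arm can. A call with a gripper value outside its range is refused whole. The fingers move at their own pace and stop on an object; "grip_force" is the grip in N (left out, the last holds). Time passes only in rows, so rows that do not move let the fingers close. It gives the time, the measured TCP pose, the force, the opening and the grip force at its end, in the units of the state.
- sense(): the state, without advancing time (a new reading comes with each control period).
- grab_frame(name): name is "side" or "top" or "wrist"; returns a dict with "img" (400x640x3 uint8, red, green, blue), "mtx" (3x3 intrinsics, pixels), "rvec" (rotation vector, rad) and "tvec" (3), from world to camera coordinates, as OpenCV has them; the wrist camera has in their place "T_tool_cam" (4x4, takes a point from camera to tool coordinates, whose origin is the TCP and whose axes are the flange's). Camera axes: x right, y down, z forward; pixel columns grow to the right and rows downward; lengths in mm; the calibration is good to about 2 mm. A picture is of the moment at which its call begins: read the wrist's pose just before it. There is no depth.
- sign_off(): hands the job in; it is judged then, once.
The state is a dict: "clock": time; "qpos": joint angles; "qvel": joint speeds; "joint_efforts": joint torques, N m; "eef_pos": TCP position; "tcp_rot": TCP orientation; "contact_force": force on the tool from outside, world axes, zero at the start; "wrist_torque": the same for the moment, N m; "opening": opening from 0.0 (shut) to 1.0 (fully open); "grasp_force": force on a finger pad.
Only numpy, scipy, OpenCV 4.12 (cv2) and the standard library are available. Lean on these libraries where they do the work, as an engineer would, in place of code of your own. Each camera call takes 0.05 s, during which the arm holds its last target. There are 200 camera calls.

## Working session

There is one attempt and no reset: what is moved stays moved. The work goes in short steps, Python scripts to look and compute and a tool call to move; the robot and the scene stay as the last step left them, time stands still between calls to the robot, and variables do not carry over. Pictures are saved under pics/ and viewed, at most 14 in all, crops included, and the job is handed in when it is done.

Besides the shell and the picture viewer there is one more tool, called after "Call:" as name([rows], argument=value, ...), one row to a line, values as JSON. send_rows: Moves the arm, as the interface text tells. Its arguments: {"type":"object","properties":{"moves":{"type":"array"},"grip_force":{"type":"number"}},"required":["moves"]}

```bash
mkdir -p pics; ls
cat > h.py <<'E'
import numpy as np, cv2
from rig import sense, grab_frame, sign_off
def save(n,img): cv2.imwrite('pics/'+n+'.png',cv2.cvtColor(img,cv2.COLOR_RGB2BGR))
def toolR(s):
    from scipy.spatial.transform import Rotation as R
    return R.from_euler('xyz',s['tcp_rot']).as_matrix()
def cam(name):
    """frame with K, R (cam->world), C (cam centre in world)"""
    s=sense(); f=grab_frame(name); K=np.array(f['mtx'],float)
    if name=='wrist':
        T=np.array(f['T_tool_cam']); Rt=toolR(s)
        return f['img'],K,Rt@T[:3,:3],Rt@T[:3,3]+np.array(s['eef_pos'])
    Rw=cv2.Rodrigues(np.array(f['rvec'],float))[0]
    return f['img'],K,Rw.T,-Rw.T@np.array(f['tvec'],float).ravel()
def ray(c,px,z):
    """pixels (n,2) -> world xy at height z"""
    _,K,R,C=c; p=np.atleast_2d(np.array(px,float)); d=np.c_[p,np.ones(len(p))]@np.linalg.inv(K).T@R.T
    return (C+d*((z-C[2])/d[:,2])[:,None])[:,:2]
def proj(c,P):
    _,K,R,C=c; q=(np.atleast_2d(P)-C)@R@K.T; return q[:,:2]/q[:,2:]
E
python3 - <<'E'
from h import *
print(sense())
for n in('top','side','wrist'):
    c=cam(n); save(n+'0',c[0]); print(n,c[1][0],c[1][1],c[3],c[2][:,2])
    np.savez('pics/'+n+'0.npz',*c)
E
```

```text
pics
{'clock': 0.0, 'qpos': array([ 1.15359095e+00,  3.53625283e-01,  1.63414027e+00,  4.05884504e-06,
        1.15516975e+00, -2.40673949e-03]), 'qvel': array([-0.00050278, -0.00040446, -0.00094756, -0.00169009, -0.00044184,
       -0.00123499]), 'joint_efforts': array([-2.71899160e-03, -6.05241323e+01, -3.42074955e+01, -8.85878148e-05,
        9.03690961e-03, -1.09609380e-05]), 'eef_pos': array([251.7008806 , 571.59020577, 247.57330962]), 'tcp_rot': array([-3.14025002e+00, -6.94247429e-06,  2.72679237e+00]), 'contact_force': array([ 0.3411267 , -0.1320524 , -0.22700279]), 'wrist_torque': array([0.03541912, 0.01708152, 0.01113433]), 'grasp_force': 0.0, 'opening': 0.9965625739866039}
top [363.95421631   0.         320.80625606] [  0.         363.95421631 201.0477727 ] [ 375.78335402   55.76232714 1442.55192729] [ 0.10936171  0.01077408 -0.99394363]
side [443.61793495   0.         321.01458853] [  0.         443.61793495 197.02310274] [ -70.24831142 -819.30391403  946.92827217] [ 0.44934954  0.63046067 -0.63293313]
wrist [282.83344509   0.         325.13820212] [  0.         282.83344509 200.55820344] [178.53026291 603.83851413 374.23154485] [ 0.28400904 -0.12520163 -0.95061213]
```

View pics/top0.png

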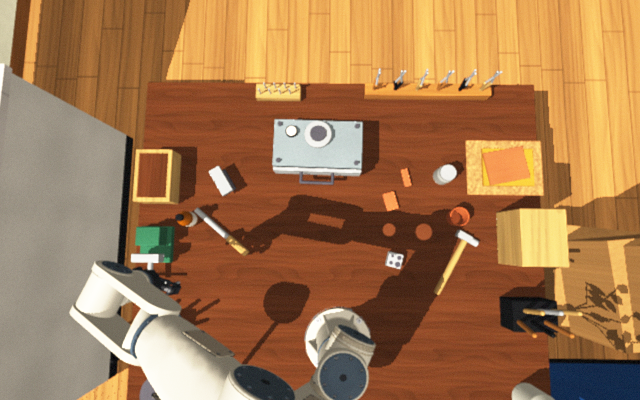

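View pics/side0.png

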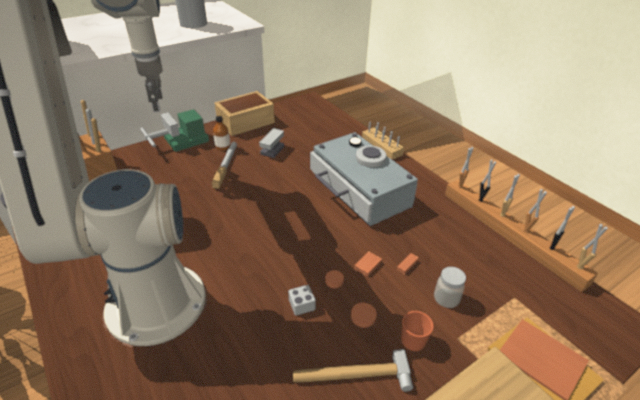

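The top view shows the press at (318,147), its handle at (317,180), and four copper blanks: bar (406,177), oblong (390,200), small disc (389,230) and large disc (424,232). The doming block is at (395,260), the jar at (445,174), the pot at (459,215), the hammers at (220,230) and (458,262). The side view shows the same four, with no square.

```bash
cat >> h.py <<'E'
def load(n):
    d=np.load('pics/'+n+'.npz'); return [d[k] for k in d.files]
def copper(img,lo=(3,110,60),hi=(11,255,255)):
    return cv2.inRange(cv2.cvtColor(img,cv2.COLOR_RGB2HSV),np.array(lo),np.array(hi))
def rects(m,amin):
    cs=cv2.findContours(m,cv2.RETR_EXTERNAL,cv2.CHAIN_APPROX_NONE)[0]
    return [(cv2.minAreaRect(c),cv2.contourArea(c),c) for c in cs if cv2.contourArea(c)>amin]
E
python3 - <<'E'
from h import *
for n,pts in(('top0',[(406,177),(390,200),(389,230),(424,232),(440,235),(370,240)]),('side0',[(408,264),(369,264),(334,278),(363,315),(380,300)])):
    c=load(n); H=cv2.cvtColor(c[0],cv2.COLOR_RGB2HSV)
    for p in pts: print(n,p,c[0][p[1],p[0]],H[p[1],p[0]],ray(c,p,16).round())
c=load('top0')
# press top corners, handle at z
print('press corners',ray(c,[(275,120),(362,121),(361,174),(273,173)],115).round())
print('handle',ray(c,[(301,183),(332,183)],75).round())
print('other', {k:ray(c,p,z).round().tolist() for k,p,z in(('jar',(447,171),90),('pot',(459,212),70),('dom',(396,259),40),('ham',(458,262),20),('ham2',(245,252),12),('mand',(205,212),12))})
E
```

```text
top0 (406, 177) [248 157  85] [ 13 168 248] [[ 632. -265.]]
top0 (390, 200) [250 161  83] [ 14 170 250] [[ 540. -201.]]
top0 (389, 230) [175  93  55] [ 10 175 175] [[ 422. -196.]]
top0 (424, 232) [167  82  47] [  9 183 167] [[ 416. -332.]]
top0 (440, 235) [76 42 27] [  9 164  76] [[ 405. -394.]]
top0 (370, 240) [71 36 22] [  9 176  71] [[ 382. -122.]]
side0 (408, 264) [209 129  90] [ 10 145 209] [[ 626. -271.]]
side0 (369, 264) [208 127  84] [ 10 152 208] [[ 535. -210.]]
side0 (334, 278) [127  82  60] [ 10 135 127] [[ 423. -197.]]
side0 (363, 315) [123  75  58] [  8 135 123] [[ 413. -334.]]
side0 (380, 300) [90 59 39] [ 12 144  90] [[ 479. -323.]]
press corners [[827. 246.]
 [826. -81.]
 [624. -77.]
 [625. 249.]]
handle [[595. 147.]
 [596.  29.]]
other {'jar': [[643.0, -403.0]], 'pot': [[491.0, -451.0]], 'dom': [[311.0, -218.0]], 'ham': [[302.0, -459.0]], 'ham2': [[330.0, 365.0]], 'mand': [[485.0, 529.0]]}
```

Call:
send_rows([
  [[0.015,-0.04,0.01,0,0,-0.1,1],[0.015,-0.04,0.01,0,0,-0.1,1],[0.015,-0.04,0.01,0,0,-0.1,1],[0.015,-0.04,0.01,0,0,-0.1,1],[0.015,-0.04,0.01,0,0,-0.1,1],[0.015,-0.04,0.01,0,0,-0.1,1],[0.015,-0.04,0.01,0,0,-0.1,1],[0.015,-0.04,0.01,0,0,-0.1,1],[0.015,-0.04,0.01,0,0,-0.1,1],[0.015,-0.04,0.01,0,0,-0.1,1]],
])

```text
clock: 1.15
eef_pos: [402.0, 170.3, 348.7]
tcp_rot: [3.141, -0.0, 1.723]
contact_force: [1.3, -0.5, 0.5]
opening: 0.999
grasp_force: 0.0
```

Call:
send_rows([
  [[0.045,-0.02,0,0,0,-0.08,-0.3],[0.045,-0.02,0,0,0,-0.076,-0.3],[0,-0.02,0,0,0,0,-0.3],[0,-0.01,0,0,0,0,-0.3],[0,0,0,0,0,0,-0.3],[0,0,0,0,0,0,-0.3]],
])

```text
clock: 1.75
eef_pos: [491.2, 102.5, 348.4]
tcp_rot: [-3.142, -0.0, 1.571]
contact_force: [-0.2, 0.0, -0.8]
opening: 0.349
grasp_force: 0.0
```

Run:
```python
from h import *
s=sense();print(s['eef_pos'],s['tcp_rot'],s['opening'],s['clock'])
c=cam('wrist');save('w1',c[0]);np.savez('pics/w1.npz',*c)
```

```text
[491.22103401 102.49455583 348.37254726] [-3.14154352e+00 -4.74397419e-04  1.57090383e+00] 0.3486945113874292 1.75
```

View pics/w1.png

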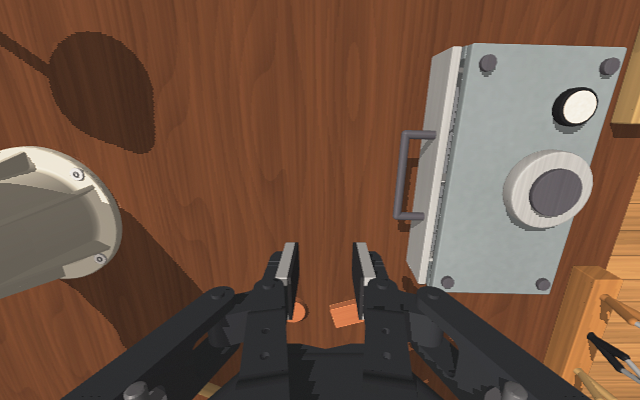

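The wrist view, where right is +x and up is +y, shows the handle bar from (404,133) to (398,217). The press's top plate corners are near (463,43), (625,47), (549,294) and (428,290).

Run:
```python
from h import *
c=load('w1')
h=ray(c,[(404,133),(398,217)],75);print('handle',h,h.mean(0))
p=ray(c,[(465,43),(625,47),(549,294),(428,290)],115);print(p)
d=p[0]-p[3];print('yaw from front edge',np.arctan2(-d[0],d[1]),'handle yaw',np.arctan2(-(h[0]-h[1])[0],(h[0]-h[1])[1]))
# top view handle height triangulation via mid
t=load('top0')
def rayd(c,px):
    d=c[2]@np.linalg.inv(c[1])@np.array([*px,1.]);return c[3],d/np.linalg.norm(d)
def tri(a,b):
    (o1,d1),(o2,d2)=a,b;A=np.c_[d1,-d2];s=np.linalg.lstsq(A,o2-o1,rcond=None)[0]
    return (o1+s[0]*d1+o2+s[1]*d2)/2
print('tri',tri(rayd(t,(316.5,183)),rayd(c,(401,175))))
```

```text
handle [[599.96312061 150.16965834]
 [601.52861852  25.93074612]] [600.74586956  88.05020223]
[[649.67979691 252.89754395]
 [832.58240981 248.83231813]
 [826.8429535  -82.37759757]
 [644.46704179 -75.18649925]]
yaw from front edge -0.015887138226228125 handle yaw 0.012600038395484256
tri [598.4728554   89.14123904  72.25767066]
```

Call:
send_rows([
  [[0.045,-0.007,0,0,0,0,-0.3],[0.045,-0.007,-0.02,0,0,0,-0.3],[0.019,0,-0.045,0,0,0,-0.3],[0,0,-0.045,0,0,0,-0.3],[0,0,-0.045,0,0,0,-0.3],[0,0,-0.045,0,0,0,-0.3],[0,0,-0.04,0,0,0,-0.3],[0,0,-0.025,0,0,0,-0.3],[0,0,-0.01,0,0,0,-0.3],[0,0,0,0,0,0,-0.3]],
], grip_force=60)

```text
clock: 2.8
eef_pos: [600.1, 88.8, 72.5]
tcp_rot: [-3.14, 0.0, 1.572]
contact_force: [0.2, 0.2, -0.0]
opening: 0.353
grasp_force: 0.0
```

Call:
send_rows([
  [[0,0,0,0,0,0,-1],[0,0,0,0,0,0,-1],[0,0,0,0,0,0,-1],[0,0,0,0,0,0,-1],[-0.005,0,0,0,0,0,-1],[-0.01,0,0,0,0,0,-1],[-0.015,0,0,0,0,0,-1],[-0.02,0,0,0,0,0,-1],[-0.02,0,0,0,0,0,-1],[-0.02,0,0,0,0,0,-1]],
])

```text
clock: 3.8
eef_pos: [513.5, 90.6, 74.9]
tcp_rot: [3.134, -0.004, 1.569]
contact_force: [5.2, 21.7, -0.8]
opening: 0.113
grasp_force: 59.7
```

Call:
send_rows([
  [[-0.02,0.002,0,0,0,0,-1],[-0.02,0.002,0,0,0,0,-1],[-0.02,0.001,0,0,0,0,-1],[-0.01,0.001,0,0,0,0,-1],[-0.008,0,0,0,0,0,-1],[-0.005,0,0,0,0,0,-1],[-0.003,0,0,0,0,0,-1],[0,0,0,0,0,0,-1]],
])

```text
clock: 4.6
eef_pos: [431.5, 93.1, 75.0]
tcp_rot: [3.128, 0.001, 1.573]
contact_force: [20.4, -16.8, -13.5]
opening: 0.12
grasp_force: 59.2
```

Call:
send_rows([
  [[0.006,0,0,0,0,0,-0.3],[0,0,0,0,0,0,-0.3],[0,0,0,0,0,0,-0.3],[0,0,0.01,0,0,0,-0.3],[0,0,0.04,0,0,0,-0.3],[0,0,0.05,0,0,0,-0.3],[0.02,0,0.045,0,0,0,-0.3],[0.03,0,0.035,0,0,0,-0.3],[0.03,0,0.035,0,0,0,-0.3],[0.03,0,0.03,0,0,0,-0.3]],
])

```text
clock: 5.6
eef_pos: [541.4, 94.1, 321.5]
tcp_rot: [3.14, -0.0, 1.571]
contact_force: [0.7, -0.1, -0.6]
opening: 0.351
grasp_force: 0.0
```

Call:
send_rows([
  [[0,-0.02,0,0,0,0,-0.3],[0,0,0,0,0,0,-0.3],[0,0,0,0,0,0,-0.3]],
])

```text
clock: 5.9
eef_pos: [539.9, 74.0, 318.2]
tcp_rot: [-3.141, -0.0, 1.57]
contact_force: [-0.1, 0.1, -0.4]
opening: 0.351
grasp_force: 0.0
```

Run:
```python
from h import *
s=sense();print(s['eef_pos'],s['tcp_rot'],s['opening'],s['clock'])
c=cam('wrist');save('w2',c[0]);np.savez('pics/w2.npz',*c)
```

```text
[539.9101649   74.04026091 318.21859705] [-3.14053608e+00 -1.62553519e-04  1.57004371e+00] 0.3514940265349491 5.9
```

View pics/w2.png

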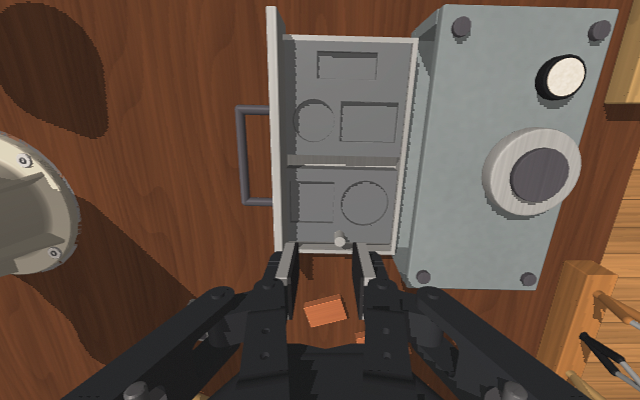

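The wrist view shows the open tray. The fixed die's cavities are bar (347,66), small disc (313,120) and oblong (369,122). The gap is at (345,161), and the loose die's cavities are square (312,202) and large disc (364,203), with the knob top at (341,235).

Run:
```python
from h import *
c=load('w2')
big=cv2.resize(c[0][30:260,225:425],None,fx=3,fy=2.6,interpolation=cv2.INTER_CUBIC);save('w2z',big)
print('knob',ray(c,(341,235),78),'gap edges',ray(c,[(345,155),(345,166.5)],54))
print('die corners',ray(c,[(287,41),(414,44),(287,155),(401,157)],54))
```

```text
knob [[561.93494406 -17.02687208]] gap edges [[566.95416925  92.72632452]
 [567.28511794  76.65990255]]
die corners [[492.85032409 232.67641384]
 [649.11532901 229.22012792]
 [486.87248577  92.81249049]
 [644.49761994  89.87786608]]
```

View pics/w2z.png

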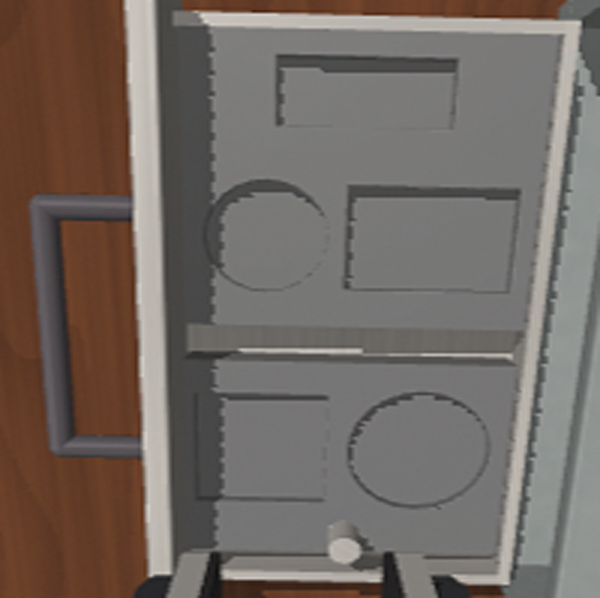

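Call:
send_rows([
  [[0.011,-0.045,0,0,0,0,-0.2],[0.01,-0.045,0,0,0,0,-0.2],[0,-0.008,-0.04,0,0,0,-0.2],[0,0,-0.045,0,0,0,-0.2],[0,0,-0.045,0,0,0,-0.2],[0,0,-0.045,0,0,0,-0.2],[0,0,-0.035,0,0,0,-0.2],[0,0,-0.02,0,0,0,-0.2],[0,0,-0.012,0,0,0,-0.2],[0,0,0,0,0,0,-0.2]],
], grip_force=30)

```text
clock: 6.95
eef_pos: [560.5, -23.4, 74.8]
tcp_rot: [-3.138, -0.0, 1.571]
contact_force: [0.5, 0.5, 0.3]
opening: 0.399
grasp_force: 0.0
```

Call:
send_rows([
  [[0,0,0,0,0,0,-1],[0,0,0,0,0,0,-1],[0,0,0,0,0,0,-1],[0,0,0,0,0,0,-1],[0,0,0,0,0,0,-1]],
])

```text
clock: 7.45
eef_pos: [562.5, -23.9, 77.3]
tcp_rot: [3.14, -0.0, 1.571]
contact_force: [-1.5, 2.4, 7.7]
opening: 0.174
grasp_force: 30.2
```

Call:
send_rows([
  [[0,0.003,0.003,0,0,0,-1],[0,0.004,0,0,0,0,-1],[0.0005,0.004,0,0,0,0,-1],[0,0.004,0,0,0,0,-1],[0,0.003,0,0,0,0,-1],[0,0,0,0,0,0,-1]],
])

```text
clock: 8.05
eef_pos: [562.1, -5.5, 79.0]
tcp_rot: [-3.141, -0.0, 1.571]
contact_force: [0.6, 1.0, -3.1]
opening: 0.173
grasp_force: 29.3
```

Call:
send_rows([
  [[0,0.003,0,0,0,0,-1],[0,0.003,0,0,0,0,-1],[0,0,0,0,0,0,-1],[0,0,0,0,0,0,-1]],
])

```text
clock: 8.45
eef_pos: [561.7, -2.0, 79.3]
tcp_rot: [-3.14, 0.003, 1.572]
contact_force: [-3.8, -14.3, -0.1]
opening: 0.171
grasp_force: 30.0
```

Call:
send_rows([
  [[0,0.003,0,0,0,0,-1],[0,0.002,0,0,0,0,-1],[0,0,0,0,0,0,-1]],
])

```text
clock: 8.75
eef_pos: [561.8, 1.4, 79.6]
tcp_rot: [-3.14, 0.005, 1.573]
contact_force: [-3.7, -24.7, 2.8]
opening: 0.168
grasp_force: 30.4
```

Call:
send_rows([
  [[0,-0.004,0,0,0,0,-1],[0,-0.004,0,0,0,0,-0.2],[0,0,0,0,0,0,-0.2],[0,0,0.01,0,0,0,-0.2],[0,0,0.04,0,0,0,-0.2],[-0.01,0.03,0.04,0,0,0,-0.2],[-0.01,0.04,0.03,0,0,0,-0.2],[0,0.04,0,0,0,0,-0.2],[0,0.02,0,0,0,0,-0.2],[0,0,0,0,0,0,-0.2]],
])

```text
clock: 9.75
eef_pos: [543.0, 128.5, 199.2]
tcp_rot: [3.14, -0.001, 1.574]
contact_force: [-0.4, -0.8, -0.3]
opening: 0.404
grasp_force: 0.0
```

Run:
```python
from h import *
s=sense();print(s['eef_pos'],s['tcp_rot'],s['opening'],s['clock'])
c=cam('wrist');save('w3',c[0]);np.savez('pics/w3.npz',*c)
big=cv2.resize(c[0][:300,200:500],(800,600),interpolation=cv2.INTER_CUBIC);save('w3z',big)
```

```text
[542.95108438 128.45958079 199.2473389 ] [ 3.13964550e+00 -1.12992736e-03  1.57388457e+00] 0.4038302293307264 9.75
```

View pics/w3z.png

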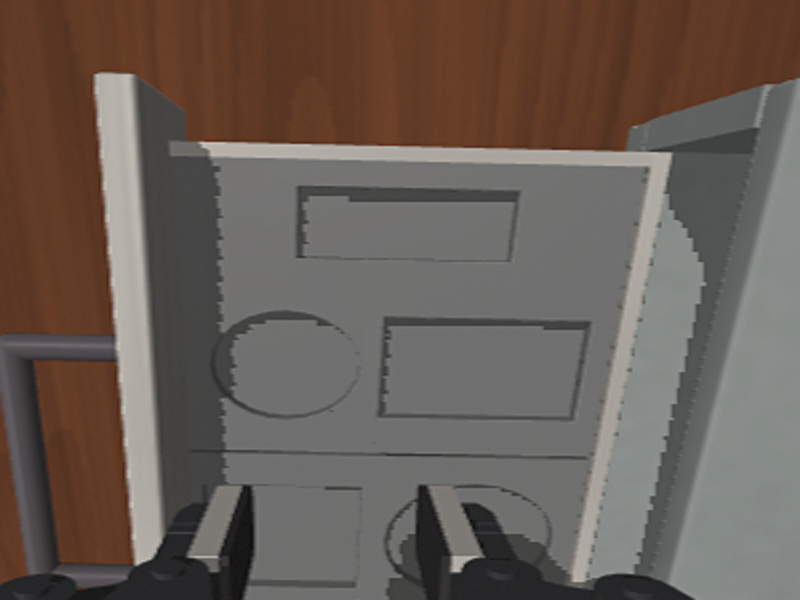

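The loose die is now closed up, with only a thin seam at zoom row 455. All the fixed-die cavities are clear, with bar corners at zoom (298,187)–(513,262) and oblong corners at (386,317)–(574,419).

```bash
cat > cav.py <<'E'
from h import *
c3=load('w3');c2=load('w2')
z3=lambda P:np.array(P,float)/[800/300,2]+[200,0]
z2=lambda P:np.array(P,float)/[3,2.6]+[225,30]
def show(n,w):
    ang=np.arctan2((w[1]-w[0])[1],(w[1]-w[0])[0]);print(n,w.mean(0).round(1),'sides',np.linalg.norm(w[1]-w[0]).round(1),np.linalg.norm(w[2]-w[1]).round(1),'ang',ang.round(3))
def circ(n,c,z,l,r,t,b):
    # extents -> ellipse points on plane
    cx,cy=(l+r)/2,(t+b)/2
    th=np.linspace(0,6.28,60);P=np.c_[cx+(r-l)/2*np.cos(th),cy+(b-t)/2*np.sin(th)]
    w=ray(c,z(P),54); e=cv2.fitEllipse(w.astype(np.float32)); print(n,np.round(e[0],1),np.round(e[1],1))
show('bar3',ray(c3,z3([(298,187),(520,191),(513,262),(297,257)]),54))
show('obl3',ray(c3,z3([(386,317),(591,322),(574,419),(378,415)]),54))
circ('small3',c3,z3,212,360,311,418)
show('bar2',ray(c2,z2([(277,55),(458,59),(455,129),(277,126)]),54))
show('obl2',ray(c2,z2([(347,186),(521,189),(514,293),(345,290)]),54))
circ('small2',c2,z2,205,330,180,292)
circ('large2',c2,z2,347,490,393,507)
show('seam3',ray(c3,z3([(190,451),(588,457),(588,457)]),54))
show('loose edge2',ray(c2,z2([(190,353),(515,361),(515,361)]),54))
show('fixed edge2',ray(c2,z2([(187,325),(518,329),(518,329)]),54))
E
python3 cav.py
```

```text
bar3 [568.1 204.9] sides 75.1 31.2 ang -0.02
obl3 [598.3 136.4] sides 74.5 49.9 ang -0.03
small3 [525.3 138. ] [54.2 55.3]
bar2 [567.5 205. ] sides 74.9 30.9 ang -0.024
obl2 [598.  135.9] sides 75.8 51.5 ang -0.02
small2 [525.  137.7] [55.  55.7]
large2 [596.8  21.8] [66.7 70.2]
seam3 [590.9  90.4] sides 155.7 0.0 ang -0.02
loose edge2 [589.2  74.8] sides 151.8 0.0 ang -0.03
fixed edge2 [589.   91.3] sides 152.5 0.0 ang -0.015
```

Call:
send_rows([
  [[0,-0.03,0.035,0,0,0,1],[0,-0.045,0.02,0,0,0,1],[0,-0.048,0.01,0,0,0,1],[0,-0.048,0,0,0,0,1],[0,-0.048,0,0,0,0,1],[0,-0.048,0,0,0,0,1],[-0.01,-0.048,0,0,0,0,1],[-0.01,-0.045,0,0,0,0,1],[0,-0.02,0,0,0,0,1],[0,0,0,0,0,0,1]],
])

```text
clock: 10.8
eef_pos: [521.6, -257.9, 263.0]
tcp_rot: [-3.141, 0.001, 1.567]
contact_force: [-0.5, 0.4, -0.6]
opening: 1.001
grasp_force: 0.0
```

Run:
```python
from h import *
s=sense();print(s['eef_pos'],s['tcp_rot'],s['opening'],s['clock'])
c=cam('wrist');save('w4',c[0]);np.savez('pics/w4.npz',*c)
```

```text
[ 521.60346003 -257.92845465  262.95549176] [-3.14134273e+00  7.36965132e-04  1.56664115e+00] 1.001196915742687 10.8
```

View pics/w4.png

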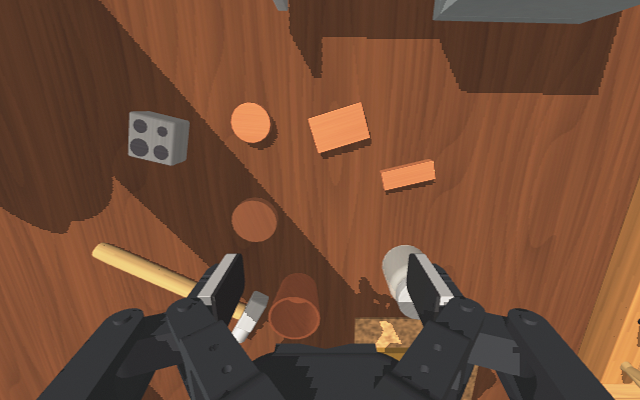

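Four blanks are in view: small disc (251,122), oblong (340,128), bar (409,176) and large disc (254,220, in shadow). The pot is at (295,310), the jar at (405,280) and the hammer at lower left.

```bash
cat >> h.py <<'E'
def tri(ca,pa,cb,pb):
    D=[];O=[]
    for c,p in((ca,pa),(cb,pb)):
        d=c[2]@np.linalg.inv(c[1])@np.array([*p,1.]);D.append(d/np.linalg.norm(d));O.append(c[3])
    s=np.linalg.lstsq(np.c_[D[0],-D[1]],O[1]-O[0],rcond=None)[0]
    return (O[0]+s[0]*D[0]+O[1]+s[1]*D[1])/2
def blob(c,px,tol=(4,30,18),rad=60):
    """flood-filled top face round a pixel -> contour (hull)"""
    g=cv2.cvtColor(c[0],cv2.COLOR_RGB2HSV); m=np.zeros((402,642),np.uint8)
    cv2.floodFill(g,m,px,0,tol,tol,cv2.FLOODFILL_FIXED_RANGE|cv2.FLOODFILL_MASK_ONLY|(255<<8))
    k=max(cv2.findContours(cv2.morphologyEx(m[1:-1,1:-1],cv2.MORPH_OPEN,np.ones((3,3))),cv2.RETR_EXTERNAL,cv2.CHAIN_APPROX_NONE)[0],key=cv2.contourArea)
    return cv2.convexHull(k)[:,0]
def blank(c,px,z,**k):
    h=blob(c,px,**k); w=ray(c,h,z).astype(np.float32)
    (x,y),(a,b),t=cv2.minAreaRect(w); t=np.deg2rad(t if a>=b else t+90)
    return np.round([x,y,max(a,b),min(a,b),(t+np.pi/2)%np.pi-np.pi/2],3),h
E
python3 - <<'E'
from h import *
c=load('w4');t=load('top0')
for n,p,q in(('small',(251,122),(389,230)),('oblong',(340,128),(390,200)),('bar',(409,176),(406,177)),('large',(254,220),(424,232))):
    r,h=blank(c,p,16); print(n,r, 'tri',tri(t,q,c,h.mean(0)).round(), 'hull px',h.min(0),h.max(0))
E
```

```text
small [ 4.26402e+02 -1.94785e+02  4.78880e+01  4.66900e+01 -5.00000e-03] tri [ 424. -198.   -7.] hull px [232 103] [269 141]
oblong [ 5.39098e+02 -2.02027e+02  6.91960e+01  4.54170e+01  2.88000e-01] tri [ 543. -205.   -6.] hull px [309 103] [368 152]
bar [ 6.33422e+02 -2.64174e+02  6.96820e+01  2.47570e+01  2.32000e-01] tri [ 630. -262.   27.] hull px [382 161] [434 188]
large [ 4.19210e+02 -3.30793e+02  6.17830e+01  6.13030e+01 -5.00000e-03] tri [ 416. -334.   10.] hull px [232 201] [275 241]
```

Call:
send_rows([
  [[0.01,0,-0.01,0,0,0.14,0],[0.01,-0.001,-0.01,0,0,0.14,0],[0.01,-0.001,-0.01,0,0,0.14,0],[0.01,-0.001,-0.01,0,0,0.14,0],[0.01,-0.001,-0.01,0,0,0.14,0],[0.01,-0.001,-0.01,0,0,0.14,0],[0.01,-0.001,-0.01,0,0,0.14,0],[0.01,0,-0.01,0,0,0.14,0],[0.01,0,-0.01,0,0,0.14,0],[0.01,0,-0.01,0,0,0.14,0]],
], grip_force=40)

```text
clock: 11.85
eef_pos: [623.0, -259.1, 162.5]
tcp_rot: [3.141, -0.001, 2.978]
contact_force: [0.3, -0.0, 0.7]
opening: 0.502
grasp_force: 0.0
```

Call:
send_rows([
  [[0.005,0,-0.02,0,0,0.14,0],[0.005,0,-0.02,0,0,0.14,0],[0.002,0,-0.02,0,0,0.12,0],[0,0,0,0,0,0,0],[0,0,0,0,0,0,0]],
])

```text
clock: 12.35
eef_pos: [634.6, -259.5, 103.0]
tcp_rot: [3.141, -0.001, -2.915]
contact_force: [-0.2, 0.3, 1.0]
opening: 0.5
grasp_force: 0.0
```

Run:
```python
from h import *
s=sense();print(s['eef_pos'],s['tcp_rot'],s['opening'],s['clock'],s['qpos'])
c=cam('wrist');save('w5',c[0]);np.savez('pics/w5.npz',*c)
p=proj(c,[633.4,-264.2,16])[0].round().astype(int);print(p,c[0][p[1],p[0]])
r,h=blank(c,tuple(map(int,p)),16);print(r);r4,h4=blank(load('w4'),(409,176),16);print('tri',tri(load('w4'),h4.mean(0),c,h.mean(0)))
```

```text
[ 634.56723658 -259.5054107   103.03749944] [ 3.14088979e+00 -8.18534941e-04 -2.91517026e+00] 0.5002712437717644 12.35 [-3.90432202e-01  5.95036365e-01  1.59821908e+00  1.22781277e-04
  9.49411484e-01 -2.18772216e+00]
[319 210] [233 143  92]
[ 6.33117e+02 -2.64942e+02  6.92270e+01  2.47990e+01  2.36000e-01]
tri [ 639.97141854 -268.64063834   -6.74640861]
```

Call:
send_rows([
  [[-0.001,-0.005,-0.03,0,0,0,0],[0,0,-0.03,0,0,0,0],[0,0,-0.015,0,0,0,0],[0,0,-0.007,0,0,0,0],[0,0,0,0,0,0,0],[0,0,0,0,0,0,-1],[0,0,0,0,0,0,-1],[0,0,0,0,0,0,-1],[0,0,0,0,0,0,-1],[0,0,0,0,0,0,-1]],
])

```text
clock: 13.4
eef_pos: [634.9, -265.8, 22.6]
tcp_rot: [-3.14, 0.002, -2.912]
contact_force: [-0.3, 0.5, 7.0]
opening: 0.293
grasp_force: 40.6
```

Call:
send_rows([
  [[0,0,0.01,0,0,0,-1],[0,0,0.03,0,0,0,-1],[0,0,0.04,0,0,0,-1],[0,0,0.05,0,0,0,-1],[-0.02,0,0.04,0,0,0,-1],[-0.02,0,0,0,0,0,-1]],
])

```text
clock: 14.0
eef_pos: [596.6, -266.6, 198.1]
tcp_rot: [-3.135, 0.008, -2.912]
contact_force: [1.9, 0.7, -3.5]
opening: 0.292
grasp_force: 40.0
```

Call:
send_rows([
  [[-0.01,0.03,0,0,0,-0.03,-1],[-0.01,0.045,0,0,0,-0.03,-1],[-0.005,0.048,0,0,0,-0.03,-1],[0,0.048,0,0,0,-0.03,-1],[0,0.048,0,0,0,-0.03,-1],[0,0.048,0,0,0,-0.03,-1],[0,0.048,0,0,0,-0.03,-1],[0,0.048,0,0,0,-0.03,-1],[-0.003,0.048,0,0,0,-0.012,-1],[0,0.035,-0.02,0,0,0,-1]],
])

```text
clock: 15.0
eef_pos: [566.7, 183.9, 173.6]
tcp_rot: [3.14, 0.005, 3.119]
contact_force: [0.8, -0.6, -1.3]
opening: 0.29
grasp_force: 40.1
```

Call:
send_rows([
  [[0,0.02,-0.03,0,0,0,-1],[0,0.005,-0.03,0,0,0,-1],[0,0,0,0,0,0,-1],[0,0,0,0,0,0,-1]],
])

```text
clock: 15.4
eef_pos: [565.4, 205.3, 111.3]
tcp_rot: [-3.141, -0.001, 3.119]
contact_force: [1.7, -0.5, -2.6]
opening: 0.293
grasp_force: 40.2
```

Run:
```python
from h import *
s=sense();print(s['eef_pos'],s['tcp_rot'],s['opening'],s['clock'])
c=cam('wrist');save('w6',c[0]);np.savez('pics/w6.npz',*c)
p=np.array(s['eef_pos']);print(proj(c,[p-[35,0,7],p-[-35,0,7]]))
save('w6z',cv2.resize(c[0][100:340,180:480],(750,600),interpolation=cv2.INTER_CUBIC))
```

```text
[565.36461266 205.30842305 111.25176727] [-3.14092408e+00 -1.28912959e-03  3.11899388e+00] 0.29290765992953166 15.4
[[323.31502359 203.00631942]
 [326.34881544 318.3653694 ]]
```

View pics/w6z.png

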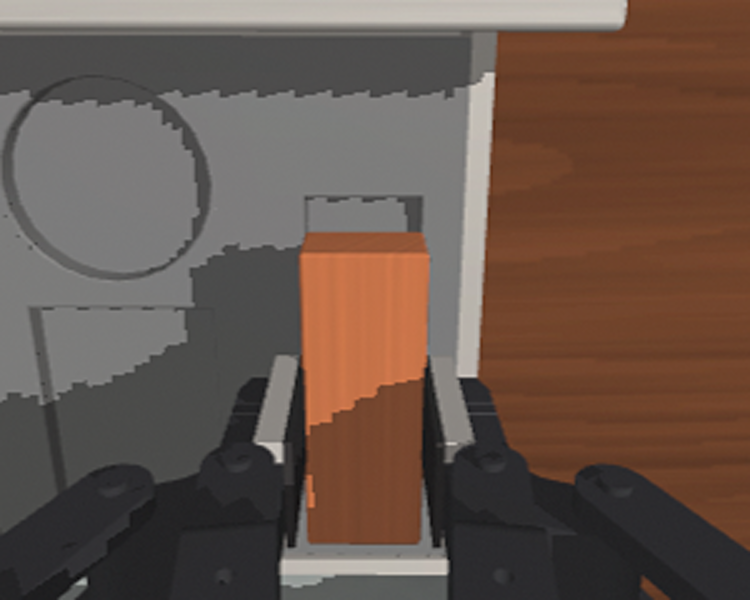

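The bar is gripped square. Its top-face ends are at zoom rows 252 and 545, centred on column 364, with the cavity showing above it at (363,215). The bar centre is therefore about (564.5, 205.6), and it needs +3.3 mm in x.

Call:
send_rows([
  [[0.003,-0.0005,-0.012,0,0,0,-1],[0.0004,0,-0.012,0,0,0,-1],[0,0,-0.006,0,0,0,-1],[0,0,-0.004,0,0,0,-1],[0,0,-0.003,0,0,0,-1],[0,0,0,0,0,0,-1],[0,0,0,0,0,0,-1]],
])

```text
clock: 16.15
eef_pos: [569.3, 205.2, 74.0]
tcp_rot: [3.142, 0.0, 3.119]
contact_force: [0.3, 0.4, -2.8]
opening: 0.29
grasp_force: 40.2
```

Call:
send_rows([
  [[-0.0006,0,-0.001,0,0,0,-1],[0,0,0,0,0,0,-0.35],[0,0,0,0,0,0,-0.1],[0,0,0,0,0,0,-0.1],[0,0,0.01,0,0,0,-0.1],[0,0,0.04,0,0,0,-0.1],[0,-0.02,0.045,0,0,0,-0.1],[0,-0.02,0.04,0,0,0,-0.1],[0,0,0,0,0,0,0.2],[0,0,0,0,0,0,0.2]],
])

```text
clock: 17.15
eef_pos: [569.3, 165.0, 209.8]
tcp_rot: [3.141, 0.003, 3.118]
contact_force: [-1.2, 0.3, -0.3]
opening: 0.6
grasp_force: 0.0
```

Run:
```python
from h import *
s=sense();print(s['eef_pos'],s['tcp_rot'],s['opening'],s['clock'])
c=cam('wrist');save('w7',c[0]);np.savez('pics/w7.npz',*c)
for z in(63,70):
    p=proj(c,[568,205,z])[0].round().astype(int);print(p,c[0][p[1],p[0]])
    r,h=blank(c,tuple(map(int,p)),z);print(r)
save('w7z',c[0][0:400,100:540])
```

```text
[569.25987611 164.98033462 209.77623727] [3.14052286e+00 3.04601897e-03 3.11784640e+00] 0.5997984172514697 17.15
[365 189] [190 109  70]
[ 5.67649e+02  2.06013e+02  6.77210e+01  2.49800e+01 -2.20000e-02]
[366 191] [190 109  70]
[ 5.65632e+02  2.05007e+02  6.59860e+01  2.43400e+01 -2.20000e-02]
```

View pics/w7z.png

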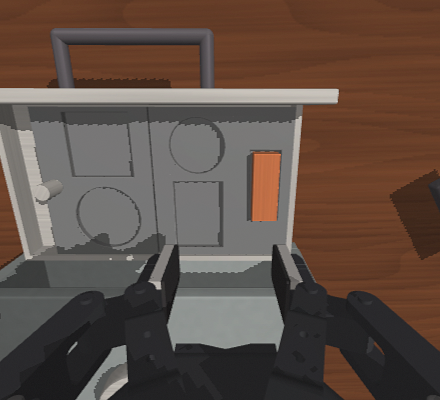

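The bar is seated in its cavity at about (567.6, 206), squarely aligned. The large-disc cavity shows at crop (109,216) and the seam at column 155.

Run:
```python
from h import *
c=load('w7')
def circ(l,r,t,b):
    th=np.linspace(0,6.28,60);P=np.c_[(l+r)/2+(r-l)/2*np.cos(th),(t+b)/2+(b-t)/2*np.sin(th)]
    e=cv2.fitEllipse(ray(c,P,54).astype(np.float32));print(np.round(e[0],1),np.round(e[1],1))
circ(178,240,187,246);circ(269.5,324.5,117,173)
print(ray(c,[(174+100,182),(222+100,182),(222+100,246),(174+100,246)],54).mean(0),'seam',ray(c,[(249,107),(258,251)],54))
```

```text
[598.2  40.3] [62.8 71.6]
[524.6 138.7] [53.6 55.4]
[597.90234268 135.70689607] seam [[487.09985476  95.28695244]
 [639.53187127  88.77630598]]
```

Call:
send_rows([
  [[0,-0.03,0,0,0,0.02,0.6],[-0.003,-0.045,0,0,0,0.04,0.6],[-0.005,-0.048,0,0,0,0.04,0.6],[-0.005,-0.048,0,0,0,0.04,0.6],[-0.005,-0.048,0,0,0,0.04,0.6],[-0.005,-0.048,0,0,0,0.04,0.6],[-0.005,-0.045,-0.02,0,0,0.04,0.6],[-0.002,-0.035,-0.03,0,0,0.04,0.6],[0,-0.015,-0.03,0,0,0.012,0.6],[0,-0.005,-0.025,0,0,0,0.6]],
])

```text
clock: 18.2
eef_pos: [537.2, -202.9, 99.9]
tcp_rot: [3.14, -0.003, -2.854]
contact_force: [0.5, 0.5, 0.5]
opening: 0.802
grasp_force: 0.0
```

Call:
send_rows([
  [[0,0,0,0,0,0,0.6],[0,0,0,0,0,0,0.6]],
])

```text
clock: 18.4
eef_pos: [537.9, -201.1, 102.1]
tcp_rot: [3.14, -0.002, -2.852]
contact_force: [0.1, 0.3, 0.4]
opening: 0.796
grasp_force: 0.0
```

```bash
cat > look.py <<'E'
from h import *
import sys
n,x,y,z=sys.argv[1],*map(float,sys.argv[2:5])
s=sense();print(s['eef_pos'].round(1),s['tcp_rot'].round(3),round(s['opening'],3),s['clock'])
c=cam('wrist');save(n,c[0]);np.savez('pics/'+n+'.npz',*c)
p=proj(c,[x,y,z])[0].round().astype(int);print(p,c[0][p[1],p[0]])
print(blank(c,tuple(map(int,p)),z)[0])
E
python3 look.py w8 539 -202 16
```

```text
[ 537.9 -201.1  102.1] [ 3.140e+00 -2.000e-03 -2.852e+00] 0.796 18.4
[323 214] [242 158  99]
[ 5.39030e+02 -2.02179e+02  6.85100e+01  4.54770e+01  2.88000e-01]
```

Call:
send_rows([
  [[0.001,-0.001,-0.03,0,0,0,0.6],[0,0,-0.03,0,0,0,0.6],[0,0,-0.015,0,0,0,0.6],[0,0,-0.009,0,0,0,0.6],[0,0,0,0,0,0,0.6],[0,0,0,0,0,0,-1],[0,0,0,0,0,0,-1],[0,0,0,0,0,0,-1],[0,0,0,0,0,0,-1],[0,0,0,0,0,0,-1]],
])

```text
clock: 19.45
eef_pos: [540.4, -203.0, 20.4]
tcp_rot: [-3.141, 0.002, -2.853]
contact_force: [-0.3, 1.6, 7.3]
opening: 0.526
grasp_force: 41.7
```

Call:
send_rows([
  [[0,0,0.01,0,0,0,-1],[0,0,0.03,0,0,0,-1],[0,0,0.04,0,0,0,-1],[0,0.01,0.05,0,0,0,-1],[0.01,0.03,0.04,0,0,0,-1],[0.01,0.04,0.01,0,0,-0.03,-1]],
])

```text
clock: 20.05
eef_pos: [561.7, -124.6, 202.9]
tcp_rot: [-3.137, 0.007, -2.885]
contact_force: [1.6, 0.5, -5.3]
opening: 0.523
grasp_force: 43.2
```

Call:
send_rows([
  [[0.005,0.045,0,0,0,-0.04,-1],[0.005,0.045,0,0,0,-0.04,-1],[0.005,0.045,0,0,0,-0.04,-1],[0.005,0.045,0,0,0,-0.04,-1],[0.005,0.04,0,0,0,-0.04,-1],[0.005,0.025,-0.02,0,0,-0.04,-1],[0.004,0.014,-0.03,0,0,-0.039,-1],[0.003,0.001,-0.03,0,0,0,-1],[0,0,-0.018,0,0,0,-1],[0,0,0,0,0,0,-1]],
])

```text
clock: 21.05
eef_pos: [594.0, 136.0, 96.8]
tcp_rot: [-3.14, -0.005, 3.122]
contact_force: [-1.2, 1.0, -4.3]
opening: 0.522
grasp_force: 43.1
```

Call:
send_rows([
  [[0,0,0,0,0,0,-1],[0,0,0,0,0,0,-1]],
])

```text
clock: 21.25
eef_pos: [597.2, 136.4, 100.8]
tcp_rot: [3.141, 0.002, 3.122]
contact_force: [0.8, -0.3, -4.1]
opening: 0.525
grasp_force: 43.1
```

```bash
cat > held.py <<'E'
# held blank: edge rows of the copper along the column through its middle, against those predicted for a blank centred at the TCP
from h import *
import sys
n,L,top=sys.argv[1],float(sys.argv[2]),float(sys.argv[3])
s=sense();p=np.array(s['eef_pos']);R=toolR(s);print(p.round(1),s['tcp_rot'].round(3),round(s['opening'],3),s['clock'])
c=cam('wrist');save(n,c[0]);np.savez('pics/'+n+'.npz',*c)
e=proj(c,[p+R@[L/2,0,top],p+R@[-L/2,0,top],p+R@[0,0,top]]);print('predicted',e.round(1))
H=cv2.cvtColor(c[0],cv2.COLOR_RGB2HSV);m=cv2.inRange(H,(3,110,60),(18,255,255))
v=c[0].astype(int).sum(2)
for u in(-12,-6,0,6,12):
    col=int(e[0,0])+u; r=np.where(m[150:360,col])[0]+150; 
    g=np.diff(v[150:260,col]); k=np.argsort(-abs(g))[:4]+150
    print(col,'mask rows',r.min(),r.max(),'steps',sorted(zip(k.tolist(),g[k-150].tolist())))
mid=int((e[0,1]+e[1,1])/2)-25; r=np.where(m[mid,200:450])[0]+200;print('cols at row',mid,r.min(),r.max())
E
python3 held.py w9 70 4.4
```

```text
[597.2 136.4 100.8] [3.141e+00 2.000e-03 3.122e+00] 0.525 21.25
predicted [[324.9 204.7]
 [325.  321.5]
 [324.9 267.4]]
312 mask rows 194 319 steps [(162, -77), (179, -99), (180, 145), (202, 126)]
318 mask rows 194 319 steps [(179, -92), (182, 150), (193, -59), (202, 130)]
324 mask rows 194 319 steps [(166, 76), (179, -92), (181, 152), (202, 123)]
330 mask rows 194 319 steps [(164, -101), (166, 110), (180, 82), (202, 122)]
336 mask rows 194 319 steps [(163, -109), (165, 102), (181, 149), (202, 129)]
cols at row 238 280 449
```

Call:
send_rows([
  [[0.002,0,-0.012,0,0,0,-1],[0,0,-0.008,0,0,0,-1],[0,0,-0.005,0,0,0,-1],[0,0,-0.003,0,0,0,-1],[0,0,0,0,0,0,-1],[0,0,0,0,0,0,-1]],
])

```text
clock: 21.9
eef_pos: [598.4, 136.4, 71.1]
tcp_rot: [-3.142, -0.0, 3.122]
contact_force: [-0.6, 0.6, -4.4]
opening: 0.528
grasp_force: 43.1
```

Call:
send_rows([
  [[0.0006,0,-0.001,0,0,0,-1],[0,0,0,0,0,0,0.15],[0,0,0,0,0,0,0.3],[0,0,0,0,0,0,0.3],[0,0,0.01,0,0,0,0.3],[0,0,0.04,0,0,0,0.3],[0,-0.02,0.045,0,0,0,0.6],[-0.02,-0.02,0.04,0,0,0,0.6],[0,0,0,0,0,0,0.6],[0,0,0,0,0,0,0.6]],
])

```text
clock: 22.9
eef_pos: [579.5, 96.2, 207.0]
tcp_rot: [3.141, 0.003, 3.121]
contact_force: [0.6, 0.1, -0.1]
opening: 0.801
grasp_force: 0.0
```

```bash
python3 look.py w10 598 136 63
```

```text
[579.5  96.2 207. ] [3.141e+00 3.000e-03 3.121e+00] 0.801 22.9
[364 209] [183 105  66]
[ 5.98046e+02  1.37134e+02  6.80180e+01  4.50420e+01 -2.10000e-02]
```

Call:
send_rows([
  [[-0.015,-0.035,0,0,0,0,0.65],[-0.02,-0.04,0,0,0,0,0.65],[-0.02,-0.04,0,0,0,0,0.65],[-0.02,-0.04,0,0,0,0,0.65],[-0.02,-0.04,0,0,0,0,0.65],[-0.02,-0.04,-0.02,0,0,0,0.65],[-0.02,-0.035,-0.04,0,0,0,0.65],[-0.018,-0.021,-0.04,0,0,0,0.65],[0,0,0,0,0,0,0.65],[0,0,0,0,0,0,0.65]],
])

```text
clock: 23.95
eef_pos: [427.4, -190.1, 108.4]
tcp_rot: [3.14, -0.004, 3.12]
contact_force: [0.7, -0.1, -0.1]
opening: 0.824
grasp_force: 0.0
```

```bash
python3 look.py w11 426 -195 16
```

```text
[ 427.4 -190.1  108.4] [ 3.14  -0.004  3.12 ] 0.824 23.95
[319 209] [244 164 103]
[ 426.239 -195.181   48.689   48.007    1.548]
```

Go to (426.2, −195), z ≈ 18.

Call:
send_rows([
  [[-0.001,-0.005,-0.03,0,0,0,0.65],[0,0,-0.035,0,0,0,0.65],[0,0,-0.017,0,0,0,0.65],[0,0,-0.008,0,0,0,0.65],[0,0,0,0,0,0,0.65],[0,0,0,0,0,0,-1],[0,0,0,0,0,0,-1],[0,0,0,0,0,0,-1],[0,0,0,0,0,0,-1],[0,0,0,0,0,0,-1]],
])

```text
clock: 25.0
eef_pos: [428.6, -195.7, 21.5]
tcp_rot: [-3.141, 0.003, 3.122]
contact_force: [0.4, 1.7, 4.9]
opening: 0.564
grasp_force: 40.2
```

Call:
send_rows([
  [[0,0,0.01,0,0,0,-1],[0,0,0.03,0,0,0,-1],[0,0,0.04,0,0,0,-1],[0,0.01,0.05,0,0,0,-1],[0.01,0.03,0.04,0,0,0,-1],[0.015,0.04,0.01,0,0,0,-1]],
])

```text
clock: 25.6
eef_pos: [454.1, -116.9, 203.9]
tcp_rot: [-3.139, 0.008, 3.119]
contact_force: [1.6, -0.3, -2.8]
opening: 0.564
grasp_force: 42.5
```

Call:
send_rows([
  [[0.01,0.04,0,0,0,0,-1],[0.012,0.045,0,0,0,0,-1],[0.012,0.045,0,0,0,0,-1],[0.012,0.045,0,0,0,0,-1],[0.012,0.04,0,0,0,0,-1],[0.01,0.03,-0.02,0,0,0,-1],[0.005,0.01,-0.03,0,0,0,-1],[0,0,-0.03,0,0,0,-1],[0,0,-0.02,0,0,0,-1],[0,0,0,0,0,0,-1]],
])

```text
clock: 26.6
eef_pos: [523.1, 138.5, 96.7]
tcp_rot: [-3.14, -0.004, 3.122]
contact_force: [0.3, 0.7, -2.6]
opening: 0.559
grasp_force: 42.3
```

Call:
send_rows([
  [[0,0,0,0,0,0,-1],[0,0,0,0,0,0,-1]],
])

```text
clock: 26.8
eef_pos: [526.2, 138.9, 100.0]
tcp_rot: [3.141, 0.002, 3.122]
contact_force: [-0.2, 0.3, -1.8]
opening: 0.563
grasp_force: 42.3
```

```bash
python3 held.py w12 50 5.5
```

```text
[526.2 138.9 100. ] [3.141e+00 2.000e-03 3.122e+00] 0.563 26.8
predicted [[324.9 222.7]
 [325.  305.5]
 [324.9 266.3]]
312 mask rows 211 345 steps [(151, -101), (169, 99), (191, -133), (220, 100)]
318 mask rows 210 347 steps [(152, -97), (169, 103), (191, -132), (198, 160)]
324 mask rows 210 348 steps [(159, 116), (191, -132), (200, 159), (219, 118)]
330 mask rows 210 347 steps [(169, 102), (191, -125), (199, 159), (219, 116)]
336 mask rows 211 346 steps [(161, 123), (169, 105), (191, -122), (201, 157)]
cols at row 239 284 442
```

Call:
send_rows([
  [[0.0002,-0.0007,-0.012,0,0,0,-1],[0,0,-0.008,0,0,0,-1],[0,0,-0.005,0,0,0,-1],[0,0,-0.003,0,0,0,-1],[0,0,0,0,0,0,-1],[0,0,0,0,0,0,-1]],
])

```text
clock: 27.45
eef_pos: [525.4, 138.1, 70.2]
tcp_rot: [-3.142, -0.0, 3.122]
contact_force: [0.3, -1.2, -2.4]
opening: 0.562
grasp_force: 42.4
```

Call:
send_rows([
  [[0.0012,0,0,0,0,0,-1],[0,0,0,0,0,0,0.2],[0,0,0,0,0,0,0.35],[0,0,0,0,0,0,0.35],[0,0,0.01,0,0,0,0.35],[0,0,0.04,0,0,0,0.35],[0,-0.02,0.045,0,0,0,0.6],[-0.02,-0.02,0.04,0,0,0,0.6],[0,0,0,0,0,0,0.6],[0,0,0,0,0,0,0.6]],
])

```text
clock: 28.45
eef_pos: [507.0, 97.9, 206.8]
tcp_rot: [3.141, 0.003, 3.121]
contact_force: [0.4, 0.2, -1.0]
opening: 0.799
grasp_force: 0.0
```

```bash
python3 look.py w13 525 138 63
```

```text
[507.   97.9 206.8] [3.141e+00 3.000e-03 3.121e+00] 0.799 28.45
[365 208] [213 123  77]
[5.24891e+02 1.38280e+02 4.86850e+01 4.68130e+01 4.90000e-02]
```

Call:
send_rows([
  [[-0.005,-0.035,0,0,0,0,1],[-0.009,-0.045,0,0,0,0,1],[-0.009,-0.045,0,0,0,0,1],[-0.009,-0.045,0,0,0,0,1],[-0.009,-0.045,0,0,0,0,1],[-0.009,-0.045,0,0,0,0,1],[-0.009,-0.045,0,0,0,0,1],[-0.009,-0.045,-0.02,0,0,0,1],[-0.009,-0.043,-0.035,0,0,0,1],[-0.009,-0.03,-0.04,0,0,0,1]],
])

```text
clock: 29.5
eef_pos: [422.0, -322.0, 113.3]
tcp_rot: [-3.141, 0.001, 3.121]
contact_force: [0.5, -0.0, 0.3]
opening: 1.002
grasp_force: 0.0
```

Call:
send_rows([
  [[0,0,0,0,0,0,1],[0,0,0,0,0,0,1]],
])

```text
clock: 29.7
eef_pos: [420.7, -319.0, 112.5]
tcp_rot: [3.139, -0.004, 3.12]
contact_force: [0.4, -0.4, 0.4]
opening: 1.0
grasp_force: 0.0
```

```bash
python3 look.py w14 419 -331 16
```

```text
[ 420.7 -319.   112.5] [ 3.139 -0.004  3.12 ] 1.0 29.7
[310 207] [95 61 41]
[ 437.983 -419.269  501.579  154.562   -0.996]
```

The disc is not where it was, or its colour has merged with the shadow. I'll look.

View pics/w14.png

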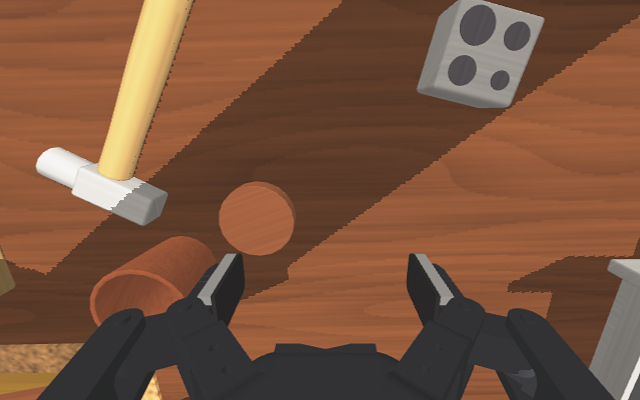

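The disc has been knocked. It now sits at pixel (257,218), between the hammer head at (110,195) and the pot at (150,290).

Run:
```python
from h import *
c=load('w14');print(blank(c,(257,222),16)[0],blank(c,(257,222),16)[1].min(0),blank(c,(257,222),16)[1].max(0))
t=cam('top');print(blank(t,tuple(map(int,proj(t,[420,-360,16])[0].round())),16)[0])
print('pot rim',ray(c,[(140,290),(92,300)],70),'pot base',ray(c,(205,250),0),'hammerhead',ray(c,[(150,215),(75,195)],25))
```

```text
[ 430.651 -377.389   62.747   62.388   -0.795] [219 182] [293 254]Traceback (most recent call last):
  File "<stdin>", line 3, in <module>
  File "h.py", line 41, in blank
    h=blob(c,px,**k); w=ray(c,h,z).astype(np.float32)
  File "h.py", line 38, in blob
    k=max(cv2.findContours(cv2.morphologyEx(m[1:-1,1:-1],cv2.MORPH_OPEN,np.ones((3,3))),cv2.RETR_EXTERNAL,cv2.CHAIN_APPROX_NONE)[0],key=cv2.contourArea)
ValueError: max() iterable argument is empty
```

Call:
send_rows([
  [[0.003,-0.02,0,0,0,0,1],[0.004,-0.02,0,0,0,0,1],[0.003,-0.018,0,0,0,0,1],[0,0,0,0,0,0,1],[0,0,0,0,0,0,1]],
])

```text
clock: 30.3
eef_pos: [432.4, -376.9, 115.6]
tcp_rot: [-3.141, 0.001, 3.123]
contact_force: [-1.0, -0.1, -0.3]
opening: 1.004
grasp_force: 0.0
```

```bash
python3 look.py w15 430.7 -377 16
```

```text
[ 432.4 -376.9  115.6] [-3.141e+00  1.000e-03  3.123e+00] 1.004 30.3
[325 205] [167 100  67]
[ 430.634 -377.185   63.263   62.857   -0.455]
```

Call:
send_rows([
  [[-0.002,0,-0.035,0,0,0,1],[-0.001,0,-0.035,0,0,0,1],[0,0,-0.017,0,0,0,1],[0,0,-0.008,0,0,0,1],[0,0,0,0,0,0,1],[0,0,0,0,0,0,-1],[0,0,0,0,0,0,-1],[0,0,0,0,0,0,-1],[0,0,0,0,0,0,-1],[0,0,0,0,0,0,-1]],
])

```text
clock: 31.35
eef_pos: [429.4, -377.9, 21.4]
tcp_rot: [-3.141, 0.002, 3.122]
contact_force: [-0.2, 3.2, 6.7]
opening: 0.723
grasp_force: 41.8
```

Call:
send_rows([
  [[0,0,0.01,0,0,0,-1],[0,0,0.03,0,0,0,-1],[0,0,0.04,0,0,0,-1],[0,0.01,0.05,0,0,0,-1],[0.01,0.03,0.04,0,0,0,-1],[0.015,0.04,0.01,0,0,0,-1]],
])

```text
clock: 31.95
eef_pos: [455.2, -300.1, 203.7]
tcp_rot: [-3.137, 0.007, 3.119]
contact_force: [1.7, 0.3, -4.9]
opening: 0.726
grasp_force: 46.2
```

Run:
```python
from h import *
c=load('w10');p=proj(c,[597.5,40,54])[0].round().astype(int);print(p)
x0,y0=p-[60,50];save('w10z',cv2.resize(c[0][y0:y0+100,x0:x0+120],(720,600),interpolation=cv2.INTER_CUBIC));print(x0,y0)
```

```text
[272 207]
212 157
```

View pics/w10z.png

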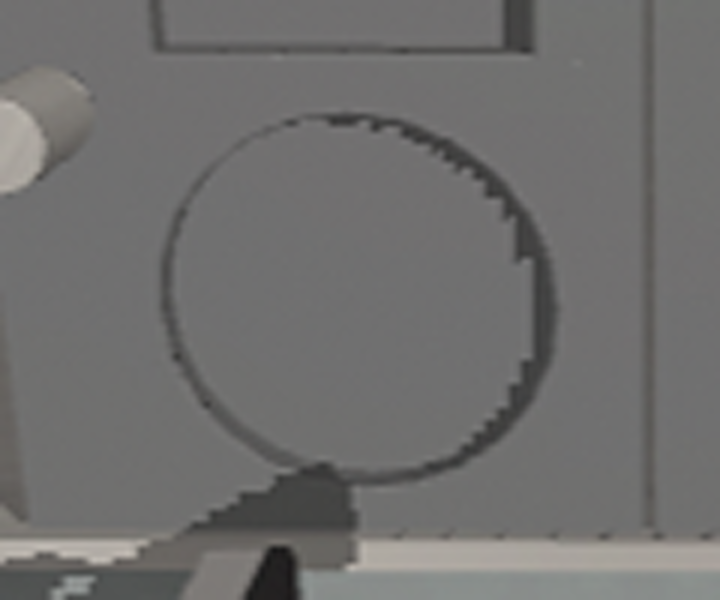

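The large cavity's mouth spans zoom x 162–557 and y 113–485, and the seam at x 650 is closed.

Run:
```python
from h import *
c=load('w10')
P=np.array([(162,285),(557,310),(345,113),(380,485),(200,175),(500,180),(215,415),(470,455)])/6+[212,157]
e=cv2.fitEllipse(ray(c,P,54).astype(np.float32));print(e)
```

```text
((598.2232666015625, 40.2175178527832), (68.26824951171875, 69.17339324951172), 132.4443359375)
```

Call:
send_rows([
  [[0.01,0.035,0,0,0,0,-1],[0.015,0.045,0,0,0,0,-1],[0.02,0.042,0,0,0,0,-1],[0.02,0.042,0,0,0,0,-1],[0.02,0.042,0,0,0,0,-1],[0.02,0.042,0,0,0,0,-1],[0.02,0.042,0,0,0,0,-1],[0.012,0.03,-0.02,0,0,0,-1],[0.005,0.015,-0.03,0,0,0,-1],[0,0.005,-0.03,0,0,0,-1]],
])

```text
clock: 32.95
eef_pos: [596.5, 43.7, 118.4]
tcp_rot: [3.141, 0.002, 3.124]
contact_force: [0.4, 0.1, -4.6]
opening: 0.721
grasp_force: 46.1
```

Call:
send_rows([
  [[0,0,-0.02,0,0,0,-1],[0,0,0,0,0,0,-1],[0,0,0,0,0,0,-1]],
])

```text
clock: 33.25
eef_pos: [595.6, 41.4, 98.8]
tcp_rot: [-3.142, 0.0, 3.122]
contact_force: [0.5, -0.3, -3.6]
opening: 0.72
grasp_force: 46.1
```

```bash
python3 held.py w16 64 5.4
```

```text
[595.6  41.4  98.8] [-3.142  0.     3.122] 0.72 33.25
predicted [[324.9 209.8]
 [325.  316. ]
 [324.9 266.4]]
312 mask rows 205 316 steps [(171, 54), (190, 54), (204, -82), (214, 111)]
318 mask rows 204 316 steps [(172, 83), (188, -133), (191, 146), (213, 115)]
324 mask rows 204 317 steps [(172, 88), (188, -114), (190, 80), (212, 104)]
330 mask rows 204 317 steps [(172, 84), (189, -88), (191, 145), (213, 105)]
336 mask rows 205 316 steps [(172, 85), (189, -93), (193, 146), (213, 59)]
cols at row 237 274 449
```

Call:
send_rows([
  [[0.0014,-0.001,-0.012,0,0,0,-1],[0,0,-0.008,0,0,0,-1],[0,0,-0.005,0,0,0,-1],[0,0,-0.002,0,0,0,-1],[0,0,0,0,0,0,-1],[0,0,0,0,0,0,-1]],
])

```text
clock: 33.9
eef_pos: [597.0, 40.6, 71.1]
tcp_rot: [3.142, 0.0, 3.122]
contact_force: [-0.6, -0.7, -4.8]
opening: 0.721
grasp_force: 46.2
```

Call:
send_rows([
  [[0,-0.0003,0,0,0,0,-1],[0,0,0,0,0,0,0.55],[0,0,0,0,0,0,0.7],[0,0,0,0,0,0,0.7],[0,0,0.01,0,0,0,0.7],[0,0,0.04,0,0,0,0.7],[-0.02,0.02,0.045,0,0,0,0.7],[-0.03,0.03,0.045,0,0,0,0.7],[0,0.01,0.01,0,0,0,0.7],[0,0,0,0,0,0,0.7]],
])

```text
clock: 34.9
eef_pos: [555.1, 94.6, 212.3]
tcp_rot: [3.141, 0.005, 3.124]
contact_force: [0.1, 0.0, 0.1]
opening: 0.849
grasp_force: 0.0
```

```bash
python3 look.py w17 598 40 63
python3 - <<'E'
from h import *
c=load('w17')
for x,y in((598,136),(525,138),(568,205)): print(blank(c,tuple(map(int,proj(c,[x,y,63])[0].round())),63)[0])
save('w17z',c[0][0:300,100:540])
c=load('w17')
E
```

```text
[555.1  94.6 212.3] [3.141 0.005 3.124] 0.849 34.9
[274 230] [198 114  72]
[596.99   41.878  62.33   59.117   0.873]
[ 5.98266e+02  1.37212e+02  6.81960e+01  4.50180e+01 -2.00000e-02]
[524.708 138.579  47.325  47.257   1.552]
[ 5.67244e+02  2.06080e+02  6.79910e+01  2.45280e+01 -2.30000e-02]
```

View pics/w17z.png

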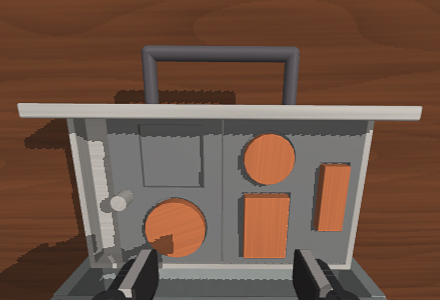

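All four blanks lie flat in their cavities: large disc (175,227), small disc (269,159), oblong (266,227) and bar (333,197). The square's cavity at (172,156) is empty. Before closing the tray I'll check that no square is hidden on the bench.

Run:
```python
from h import *
for n in('top','side'):
    c=cam(n);save(n+'1',c[0])
    m=copper(c[0],(5,120,100),(16,200,255)) if n=='top' else copper(c[0],(4,110,110),(13,200,255))
    for r,a,k in rects(m,40):
        if a<2500: print(n,np.round(r[0]),np.round(r[1]),a,ray(c,r[0],16).round()[0])
save('both',np.vstack([cv2.imread('pics/top1.png')[:,:,::-1][:300],]))
```

```text
top [197. 394.] [11. 22.] 203.5 [-196.  526.]
top [278. 334.] [23. 37.] 538.5 [ 24. 228.]
top [459. 216.] [18. 20.] 280.0 [ 480. -470.]
top [303. 202.] [13. 12.] 125.0 [526. 141.]
top [263.  60.] [49. 12.] 67.0 [1115.  315.]
top [295.  36.] [ 5. 71.] 132.0 [1223.  185.]
top [285.  42.] [84. 17.] 209.0 [1194.  229.]
top [278.  12.] [23.  5.] 53.5 [1329.  261.]
side [362. 391.] [22.  6.] 60.0 [ 289. -487.]
side [376. 390.] [26. 10.] 109.5 [ 314. -502.]
side [398. 390.] [36. 13.] 233.0 [ 353. -529.]
side [277. 394.] [39. 62.] 845.0 [ 133. -390.]
side [183. 380.] [40.  8.] 88.0 [ -22. -247.]
side [348. 360.] [12. 69.] 385.0 [ 308. -412.]
side [208. 373.] [68. 20.] 795.0 [  30. -262.]
side [304. 360.] [33. 17.] 119.5 [ 224. -356.]
side [141. 371.] [60. 32.] 795.5 [ -91. -174.]
side [ 42. 345.] [43.  7.] 67.5 [-261.   16.]
side [418. 330.] [39. 29.] 849.0 [ 496. -444.]
side [622. 305.] [44.  6.] 160.0 [ 993. -685.]
side [547. 317.] [163.  61.] 1800.0 [ 796. -597.]
side [404. 250.] [17.  7.] 45.0 [ 654. -224.]
side [ 24. 257.] [76. 10.] 241.0 [-256.  345.]
side [ 67. 220.] [48. 22.] 645.5 [-125.  442.]
side [334. 196.] [13. 19.] 194.0 [630.  86.]
side [300. 188.] [12. 10.] 93.5 [558. 189.]
side [318. 182.] [11. 23.] 189.0 [628. 183.]
side [299. 174.] [ 6. 20.] 97.5 [596. 255.]
side [ 50. 176.] [16. 12.] 95.5 [-126.  718.]
side [164. 144.] [14.  5.] 44.0 [270. 705.]
side [550. 182.] [212.  15.] 1866.5 [1310. -265.]
side [214. 128.] [19. 12.] 161.0 [477. 711.]
side [342. 126.] [44. 28.] 683.5 [929. 443.]
side [243. 103.] [12. 42.] 326.0 [676. 844.]
side [378.  85.] [21.  8.] 55.5 [1303.  657.]
```

View pics/top1.png

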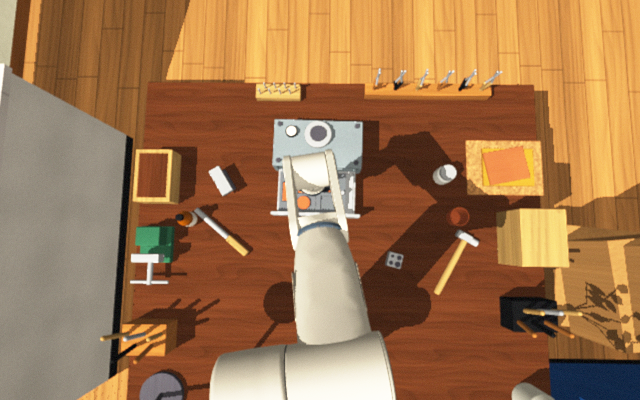

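Call:
send_rows([
  [[-0.03,0,0,0,0,0,-1],[-0.04,0,0,0,0,0,-1],[-0.04,0,0,0,0,0,-1],[-0.04,0,0,0,0,0,-1],[0,0,-0.03,0,0,0,-1],[0,0,-0.04,0,0,0,-1],[0,0,-0.04,0,0,0,-1],[0,0,-0.025,0,0,0,-1],[0,0,0,0,0,0,-1]],
])

```text
clock: 35.95
eef_pos: [400.9, 92.0, 71.0]
tcp_rot: [-3.139, -0.008, 3.121]
contact_force: [0.2, -0.4, 0.3]
opening: -0.001
grasp_force: 0.0
```

No square on the bench. Next I push the tray home gently.

Call:
send_rows([
  [[0.004,0,0,0,0,0,-1],[0.004,0,0,0,0,0,-1],[0.004,0,0,0,0,0,-1],[0.004,0,0,0,0,0,-1],[0.004,0,0,0,0,0,-1],[0.004,0,0,0,0,0,-1],[0.005,0,0,0,0,0,-1],[0.006,0,0,0,0,0,-1],[0.006,0,0,0,0,0,-1],[0.006,0,0,0,0,0,-1]],
])

```text
clock: 36.95
eef_pos: [451.4, 93.2, 74.6]
tcp_rot: [-3.141, -0.0, 3.122]
contact_force: [-3.9, -2.7, 2.2]
opening: -0.003
grasp_force: 1.7
```

Call:
send_rows([
  [[0.007,0,0,0,0,0,-1],[0.007,0,0,0,0,0,-1],[0.007,0,0,0,0,0,-1],[0.007,0,0,0,0,0,-1],[0.007,0,0,0,0,0,-1],[0.007,0,0,0,0,0,-1],[0.007,0,0,0,0,0,-1],[0.007,0,0,0,0,0,-1],[0.007,0,0,0,0,0,-1],[0.007,0,0,0,0,0,-1]],
])

```text
clock: 37.95
eef_pos: [521.5, 93.3, 74.7]
tcp_rot: [-3.142, 0.0, 3.122]
contact_force: [-4.0, -3.3, -0.8]
opening: -0.001
grasp_force: 1.8
```

Call:
send_rows([
  [[0.007,0,0,0,0,0,-1],[0.007,0,0,0,0,0,-1],[0.007,0,0,0,0,0,-1],[0.007,0,0,0,0,0,-1],[0.006,0,0,0,0,0,-1],[0.005,0,0,0,0,0,-1],[0.005,0,0,0,0,0,-1],[0.004,0,0,0,0,0,-1],[0.004,0,0,0,0,0,-1],[0.003,0,0,0,0,0,-1]],
])

```text
clock: 38.95
eef_pos: [576.3, 93.4, 74.7]
tcp_rot: [3.142, 0.0, 3.122]
contact_force: [-2.9, -3.2, 0.7]
opening: -0.005
grasp_force: 1.5
```

Call:
send_rows([
  [[0.003,0,0,0,0,0,-1],[0.003,0,0,0,0,0,-1],[0.003,0,0,0,0,0,-1],[0.002,0,0,0,0,0,-1]],
])

```text
clock: 39.35
eef_pos: [585.1, 93.3, 74.5]
tcp_rot: [-3.141, -0.004, 3.122]
contact_force: [-14.8, -1.0, 11.8]
opening: -0.003
grasp_force: 7.7
```

Call:
send_rows([
  [[0.002,0,0,0,0,0,-1],[0,0,0,0,0,0,-1],[0,0,0,0,0,0,-1]],
])

```text
clock: 39.65
eef_pos: [585.2, 93.2, 74.3]
tcp_rot: [-3.141, -0.008, 3.122]
contact_force: [-16.7, -1.7, 11.0]
opening: -0.002
grasp_force: 8.4
```

Call:
send_rows([
  [[-0.005,0,0,0,0,0,-1],[-0.02,0,0,0,0,0,-1],[-0.04,0,0,0,0,0,-1],[-0.04,0,0.02,0,0,0,-1],[0,0,0.04,0,0,0,-1],[0,0,0.04,0,0,0,-1],[0,0,0,0,0,0,-1],[0,0,0,0,0,0,-1]],
])

```text
clock: 40.45
eef_pos: [485.4, 93.8, 176.1]
tcp_rot: [3.14, 0.005, 3.122]
contact_force: [0.8, -0.6, -0.2]
opening: -0.005
grasp_force: 0.0
```

Run:
```python
from h import *
s=sense();print(s['eef_pos'],s['contact_force'])
c=cam('wrist');save('w18',c[0]);np.savez('pics/w18.npz',*c)
print('home handle at z75 pred px',proj(c,[[600,90,75],[605,90,75]]).round(1))
```

```text
[485.4453478   93.77589354 176.06176304] [ 0.79726349 -0.58452155 -0.24010023]
home handle at z75 pred px [[323.3 316.4]
 [323.4 320.6]]
```

View pics/w18.png

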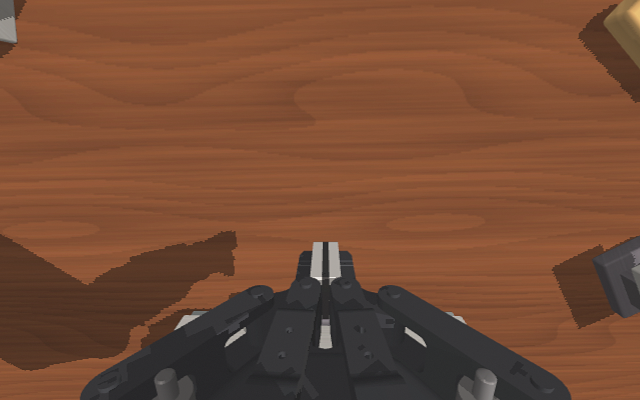

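The wrist view shows clear bench in front of the press. The handle is hidden behind the fingers, near row 316, where the home position would put it. The tray stalled at handle x ≈ 602, 171 mm from where it stopped when pulled out, so it is home.

```bash
python3 -c "
from rig import sign_off;print(sign_off())"
```

```text
the job is handed in; nothing more can be done
None
```

The job is handed in: the tray went out to its stop, the loose die was slid flush, the bar, oblong, small disc and large disc were laid in their matching cavities (no square was on the bench), and the tray was pushed back to its home stop; I couldn't see inside the press to check the blanks afterwards.

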